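Set the carving station's push-to-turn heat wheel

ROBOT

A 6-joint arm with a two-finger parallel gripper is mounted at the origin on the work surface. World frame = base frame: x ahead of the robot, y to its left, z up, the work surface at z = 0. Lengths are in mm, angles in rad, forces in N, time in s.
With the tool pointing down it reaches from about 275 to 1000 mm from the base axis. Payload 8.4 kg.
Tool frame: the origin (TCP) lies midway between the tips of the shut fingers; the grasp point (between the pads) lies 19 mm behind it; z points along the fingers, y is the line along which they close (so a half turn about z gives the same grasp; the last joint's range is limited). The gripper opens to 85 mm and grips with 20 to 120 N. Pads are 22 mm wide; open, the fingers measure 114 mm over their backs; the gripper's body (76 mm by 85 mm) begins 54 mm behind the grasp point. The pads swing forward as they close: fully open they stand 13 mm farther back than shut.
Start: joints at [1.204, 0.353, 1.633, -0, 1.155, -0.002], TCP at [222.975, 583.875, 231.281] pointing down, gripper open.
Joint ranges: [-2.63, 2.63], [-0.92, 2.1], [0.06, 2.66], [-1.3, 4.44], [0, 2.69], [-3.02, 3.02]. Speed limits (rad/s): [2.22, 2.22, 2.79, 3.14, 3.14, 3.14].

INTERFACE

Orientations are given as [roll, pitch, yaw] about the fixed x, y, z axes, in that order (R = Rz(yaw) Ry(pitch) Rx(roll)).
In Python, from rig import telemetry, optics, r gives the robot as it stands.
- The arm moves only by the tool play_rows, never from a script. Its arguments are lists of equal length, an entry for each row: "dp": the shift along the tool's x, y, z in units of 40 mm (1.0 is 40 mm), a list of three; "rot": the turn, a rotation vector about the tool's x, y, z in units of 6 degrees (1.0 is 6 degrees), a list of three. In form: {"dp": [[tx, ty, tz], ...], "rot": [[ax, ay, az], ...]}. A call has 1 to 5 rows; each row is the pose to reach, as a shift and turn from the pose commanded when the call began, along the tool's axes at that moment; what a row does not reach only later rows make up. A row lasts 1/12 s, in which the tool goes at most 41.7 mm and 7.16 degrees, less where a joint would pass 70% of its speed; a pose out of reach is approached as far as the arm can. A call with a gripper value outside its range is refused whole. "fingers" is the opening, from 0 (shut) to 1 (fully open), set as the call begins (left out, the last holds). The fingers move at their own pace and stop on an object; "grip_force" is the grip in N (left out, the last holds). Time passes only in rows, so rows that repeat a pose let the fingers close. It gives the time, the measured TCP pose, the force, the opening and the grip force at its end, in the units of the state.
- telemetry.sense(): the state, without advancing time (a new reading comes with each control period).
- optics.grab_frame(name): name is "side" or "top" or "wrist"; returns a dict with "color" (400x640x3 uint8, red, green, blue), "mtx" (3x3 intrinsics, pixels), "R" (3x3) and "t" (3): a world point X has camera coordinates R X + t; the wrist camera has in their place "mount" (4x4, takes a point from camera to tool coordinates, whose origin is the TCP and whose axes are the flange's). Camera axes: x right, y down, z forward; pixel columns grow to the right and rows downward; lengths in mm; the calibration is good to about 2 mm. A picture is of the moment at which its call begins: read the wrist's pose just before it. There is no depth.
- r.sign_off(): hands the job in; it is judged then, once.
The state is a dict: "clock": time; "qpos": joint angles; "qvel": joint speeds; "joint_efforts": joint torques, N m; "eef_pos": TCP position; "tcp_rot": TCP orientation; "contact_force": force on the tool from outside, world axes, zero at the start; "wrist_torque": the same for the moment, N m; "opening": opening from 0.0 (shut) to 1.0 (fully open); "grasp_force": force on a finger pad.
Only numpy, scipy, OpenCV 4.12 (cv2) and the standard library are available. Lean on these libraries where they do the work, as an engineer would, in place of code of your own. Each camera call takes 0.05 s, during which the arm holds its last target. There are 200 camera calls.

TASK

Set the warming station's heat wheel to the red stud: press the wheel down, without force, so that it comes off its catch, turn it until the yellow pointer on its rim stands at the red stud, and let it click back up to its full height there. The click may lie a few degrees to either side of the stud, so feel for it; do not wrench the wheel against its catch, and leave the sauce cup, spice jar and spoon where they are.

Things in the scene. Friction and masses are not known exactly. Their poses are not given: they have to be found in the camera images.
- station: Brushed-steel warming station, a fixed box 190 x 210 x 70 mm (x, y, z). Origin: centre of its underside, on the table; z up, x to its rear side, away from the robot (yaw within 0.5 rad). On its top, on its vertical centre axis, sits the heat wheel: an aluminium skirt, 100 mm across, 80 to 86 mm above the table, and a round black ribbed grip, 54 mm across, from 86 to 124 mm.
- catch: Catch and bottom stop inside the station, unseen, fixed; origin on the wheel axis, 70 mm above the table. Wheel let go between notches rests on the catch 4.5 mm low; at a notch it springs fully up. Notches: the start (6 deg play either side) and one per stud (1.5 deg play). Over 22 N on the stop, sideways on the catch or pulling up under it is damage.
- plunger: The wheel's sliding shaft and all it carries (wheel, skirt, pointer). Origin on the wheel axis, 70 mm above the table when up, lower by as much as it is pressed; it does not turn. A spring holds it up with about 7 N, rising to 9 N at a hard stop 8 mm down. In a notch the wheel cannot turn; pressed more than 4.5 mm it turns freely.
- wheel_top (a point): Centre of the top face of the black grip, on the wheel axis: 124 mm above the table when up, 119.5 mm when it rests on its catch between notches, 116 mm when fully pressed. The wheel turns about the vertical, up to 85 deg either way of the station's x, with 0.1 to 0.3 N m, and stays where it is left.
- pointer (a point): Tip of the yellow pointer on the far rim of the skirt, 56 mm from the wheel axis, 83 mm above the table when up. Starts along the station's x, within 10 deg. The pointer ring sits askew on the wheel (it does not slip): the notch lies anywhere within 8 deg either side of where pointer and stud line up.
- red_stud (a point): Top centre of the red stud (12 mm across, 12 mm tall), fixed on the station 66 mm from the wheel axis, top 82 mm above the table. It takes one of three places: 62 deg clockwise, 36 or 66 deg anticlockwise (from above) from the station's x; white studs of the same size stand at the other two.
- sauce_cup: Loose white ceramic cup, 70 mm across, 45 mm tall, on the table to the station's left; origin at the centre of its underside. Leave alone.
- spice_jar: Loose amber jar, 48 mm across, 85 mm tall, on the table to the station's right; origin at the centre of its underside. Leave alone.
- spoon: Loose wooden-handled spoon, 200 mm long, lying on the table behind the station; origin near its middle. Leave alone.

How it is judged:
By the outcome, as a careful person would: the job done as asked, in the order asked, and still so for the second after the job is handed in, with the robot touching nothing.
It also fails if it takes over 61 s, if anything falls off the work surface, if the arm or the gripper's body presses on something with over 40 N, if the wrist force passes 120 N, or if a joint passes its speed limit or range.

## Working session

There is one attempt and no reset: what is moved stays moved. The work goes in short steps, Python scripts to look and compute and a tool call to move; the robot and the scene stay as the last step left them, time stands still between calls to the robot, and variables do not carry over. Pictures are saved under pics/ and viewed, at most 10 in all, crops included, and the job is handed in when it is done.

Besides the shell and the picture viewer there is one more tool, called after "Request:" by a JSON object that holds its "fn" and its "kwargs", one argument or row to a line. play_rows: Moves the arm, as the interface text tells. Its arguments: {"type":"object","properties":{"dp":{"type":"array"},"rot":{"type":"array"},"fingers":{"type":"number"},"grip_force":{"type":"number"}},"required":["dp","rot"]}

```bash
ls; mkdir -p pics
python3 - <<'E'
from rig import telemetry, optics, r
import cv2,numpy as np
s=telemetry.sense(); print(s)
a=[]
for n in("top","side"):
    f=optics.grab_frame(n); np.savez(f"pics/{n}0.npz",**f); cv2.imwrite(f"pics/{n}0.png",f["color"][...,::-1]); print(n,f["mtx"],f["R"],f["t"])
E
```

```text
pics
{'clock': 0.0, 'qpos': array([ 1.20359727e+00,  3.53629869e-01,  1.63414926e+00, -1.60109979e-06,
        1.15519579e+00, -2.37491630e-03]), 'qvel': array([-9.29017646e-04,  1.31959863e-03,  3.26311309e-05,  8.54572585e-04,
        2.49432638e-04,  3.10471074e-04]), 'joint_efforts': array([ 9.31478389e-04, -6.05240035e+01, -3.42070663e+01,  2.46232676e-04,
        9.28181049e-03, -1.42132501e-05]), 'eef_pos': array([222.80319788, 583.42154932, 230.56662348]), 'tcp_rot': array([-3.14021038e+00, -1.81887006e-06,  2.77676916e+00]), 'contact_force': array([-0.28770572,  0.47585613, -0.24790377]), 'wrist_torque': array([-0.03245513, -0.02888214,  0.0281672 ]), 'grasp_force': 0.0, 'opening': 1.0027184222042735}
top [[391.884675     0.         323.97880037]
 [  0.         391.884675   202.0092186 ]
 [  0.           0.           1.        ]] [[-0.02642436 -0.99951384  0.01654818]
 [-0.99440048  0.02458757 -0.10277709]
 [ 0.10232025 -0.01917134 -0.99456675]] [  78.286341    606.89038395 1073.49538956]
side [[401.25387592   0.         314.21951665]
 [  0.         401.25387592 197.78825027]
 [  0.           0.           1.        ]] [[ 0.98836849 -0.15082797 -0.01945915]
 [-0.111223   -0.62964114 -0.76888327]
 [ 0.10371682  0.7621043  -0.639093  ]] [-608.50943818  180.57312965  917.57767519]
```

View pics/top0.png

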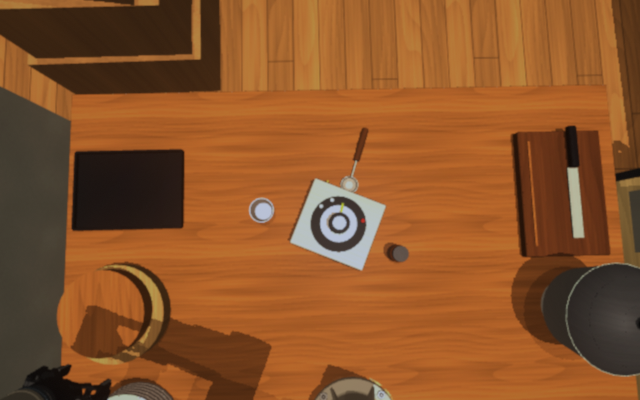

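View pics/side0.png

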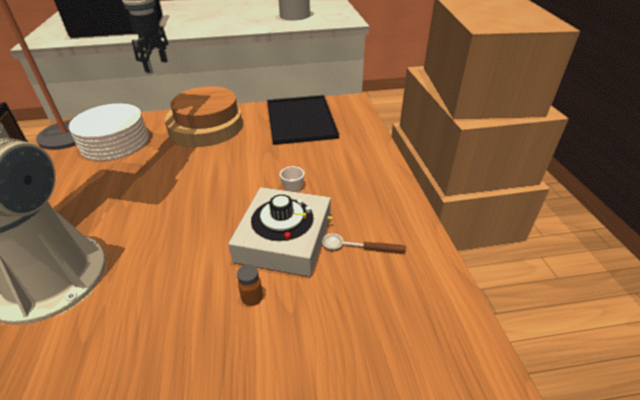

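The top view shows the grip at about (340,222), the yellow pointer at about (342,208) and the red stud at about (363,221), so the red stud is the clockwise one. The white studs are at (321,207) and (333,200). The side view shows red at about (287,235), with the cup, jar and spoon clear of the wheel.

```bash
cat > h.py <<'E'
import numpy as np,cv2
def cen(m):
    n,l,s,c=cv2.connectedComponentsWithStats(m.astype(np.uint8)); return [(int(s[i,4]),c[i].round(2)) for i in range(1,n)]
def ray(f,uv):
    d=f["R"].T@np.linalg.solve(f["mtx"],[uv[0],uv[1],1]); return -f["R"].T@f["t"],d
def plane(f,uv,z):
    o,d=ray(f,uv); return o+d*(z-o[2])/d[2]
def tri(f,u,g,v):
    o,d=ray(f,u);p,e=ray(g,v);A=np.array([d,-e]).T;k=np.linalg.lstsq(A,p-o,rcond=None)[0]
    a=o+d*k[0];b=p+e*k[1];return (a+b)/2,np.linalg.norm(a-b)
E
python3 - <<'E'
from h import *
T=dict(np.load("pics/top0.npz"));S=dict(np.load("pics/side0.npz"))
W={"t":(T,280,170,400,280),"s":(S,220,180,345,285)}
for k,(f,x0,y0,x1,y1) in W.items():
    im=f["color"][y0:y1,x0:x1].astype(int);R,G,B=im[...,0],im[...,1],im[...,2]
    o=np.array([x0,y0])
    hsv=cv2.cvtColor(f["color"][y0:y1,x0:x1],cv2.COLOR_RGB2HSV).astype(int)
    for nm,m in(("red",((hsv[...,0]<5)|(hsv[...,0]>174))&(hsv[...,1]>170)&(hsv[...,2]>90)),("yel",(hsv[...,0]>22)&(hsv[...,0]<34)&(hsv[...,1]>110)&(hsv[...,2]>120)),("dark",im.max(2)<70),("bright",im.min(2)>185)):
        print(k,nm,[(a,c+o) for a,c in cen(m) if a>2])
    cv2.imwrite(f"pics/crop_{k}.png",cv2.resize(f["color"][y0:y1,x0:x1,::-1],None,fx=5,fy=5,interpolation=cv2.INTER_CUBIC) if k=="s" else cv2.resize(f["color"][y0:y1,x0:x1,::-1],None,fx=5,fy=5,interpolation=cv2.INTER_CUBIC))
E
python3 -c "
import cv2,numpy as np
a=cv2.imread('pics/crop_t.png');b=cv2.imread('pics/crop_s.png');h=max(a.shape[0],b.shape[0])
z=np.zeros((h,a.shape[1]+b.shape[1],3),np.uint8);z[:a.shape[0],:a.shape[1]]=a;z[:b.shape[0],a.shape[1]:]=b
cv2.imwrite('pics/both.png',cv2.resize(z,(800,int(h*800/z.shape[1]))))"
```

```text
t red [(13, array([362.38, 220.38]))]
t yel [(15, array([341.73, 206.07]))]
t dark [(901, array([337.29, 225.07])), (91, array([337.51, 222.99])), (48, array([390.4 , 251.52]))]
t bright []
s red [(34, array([286.94, 234.85]))]
s yel [(21, array([301.  , 213.76]))]
s dark [(282, array([281.12, 210.69])), (713, array([279.77, 227.14])), (18, array([303.44, 207.  ])), (70, array([248.9 , 280.96]))]
s bright [(5, array([291., 180.])), (111, array([249.83, 211.46])), (52, array([275.31, 193.25])), (22, array([293.55, 194.82])), (3, array([299.33, 194.33])), (24, array([301.79, 198.42])), (105, array([280.36, 200.77])), (78, array([319.5, 207.6])), (8, array([326.5, 200.5])), (63, array([297.19, 208.21])), (14, array([313.79, 206.57])), (6, array([254.83, 207.  ])), (359, array([277.91, 219.58])), (10, array([308.5, 207. ])), (7, array([241.43, 230.71])), (36, array([248.36, 238.5 ])), (16, array([237., 240.])), (14, array([255.43, 237.5 ])), (26, array([332.15, 239.08])), (6, array([299.83, 239.17])), (5, array([231.2, 241.2])), (22, array([266.64, 244.82])), (19, array([293.05, 243.53])), (3, array([240.  , 242.67])), (10, array([252.1, 244.7])), (24, array([273.33, 245.67])), (51, array([283.51, 245.71])), (4, array([332.5 , 245.25])), (4, array([290.5 , 249.25])), (10, array([295. , 251.8]))]
```

View pics/both.png

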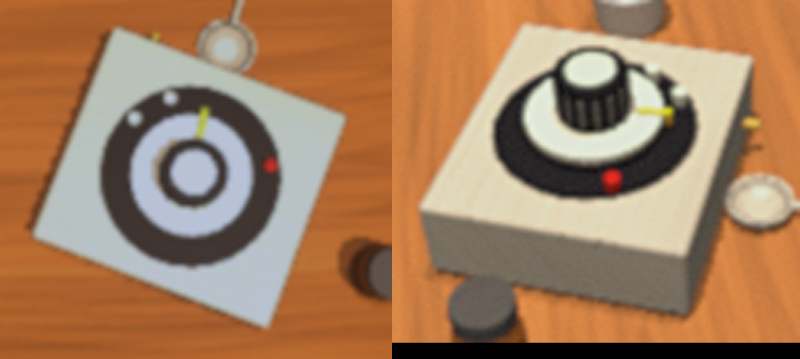

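The crop confirms it: light cap on a black grip at about (340,223), the pointer slightly right of up, the red stud at (362,220), and the whites at (332,200) and (321,206).

Run:
```python
from h import *
T=dict(np.load("pics/top0.npz"));S=dict(np.load("pics/side0.npz"))
def comp(f,m,seed):
    n,l=cv2.connectedComponents(m.astype(np.uint8),connectivity=4); k=l[seed[1],seed[0]]; mm=(l==k).astype(np.uint8)
    c=max(cv2.findContours(mm,cv2.RETR_EXTERNAL,cv2.CHAIN_APPROX_NONE)[0],key=len); return mm.sum(),cv2.minAreaRect(c),cv2.fitEllipse(c)
capT=comp(T,T["color"].min(2)>110,(340,223));capS=comp(S,S["color"].min(2)>150,(281,201));print(capT,capS)
ct=np.array(capT[2][0]);cs=np.array(capS[2][0])
P,e=tri(T,ct,S,cs);print("cap",P,e)
red,e1=tri(T,(362.38,220.38),S,(286.94,234.85));print("red",red,e1)
for z in(82,):
  for nm,f,uv in(("redT",T,(362.38,220.38)),("redS",S,(286.94,234.85)),("w1",T,(332.5,200.3)),("w2",T,(321.6,206.5))):print(nm,plane(f,uv,z).round(1))
for nm,f,uv in(("yT",T,(341.73,206.07)),):print(nm,plane(f,uv,84).round(1))
for nm,f,uv in(("cT",T,ct),("cS",S,cs)):print(nm,plane(f,uv,124).round(1))
# disc dark ring outer ellipse / skirt at 86
d=T["color"].max(2)<95; print(comp(T,d,(340,247)))
c=plane(T,ct,124)[:2];print("radius",np.hypot(*(red[:2]-P[:2])))
a=lambda p:np.degrees(np.arctan2(*(p[:2]-P[:2])[::-1]))
print(a(red),a(plane(T,(341.73,206.07),84)),a(plane(T,(332.5,200.3),82)),a(plane(T,(321.6,206.5),82)))
print(comp(S,(cv2.cvtColor(S["color"],cv2.COLOR_RGB2GRAY)<80),(280,212)))
```

```text
(np.uint64(166), ((339.0, 222.5), (13.0, 14.0), 90.0), ((339.00054931640625, 222.43649291992188), (13.39903450012207, 13.9902982711792), 105.3027114868164)) (np.uint64(123), ((280.0, 200.5), (9.0, 14.0), 90.0), ((280.2211608886719, 200.56478881835938), (9.291895866394043, 14.53800106048584), 82.099853515625))
cap [544.65044494  27.47107868 125.48822007] 1.4778450038625335
red [550.71993454 -38.09875344  79.04471234] 1.7587756993330024
redT [551.4 -37.7  82. ]
redS [549.7 -41.1  82. ]
w1 [607.5  40.7  82. ]
w2 [591.5  70.4  82. ]
yT [591.1  16.5  84. ]
cT [545.5  27.4 124. ]
cS [544.   29.2 124. ]
(np.uint64(1095), ((337.7500305175781, 223.75001525878906), (53.03300857543945, 53.740108489990234), 45.0), ((337.7581787109375, 223.9962921142578), (52.17903137207031, 53.225502014160156), 41.53596878051758))
radius 65.85014493679425
-84.71147062414781 -13.29401253153049 11.90084193987716 42.54241932276912
(np.uint64(315), ((282.0, 208.5), (21.0, 28.0), 90.0), ((281.4320373535156, 206.76480102539062), (23.463167190551758, 26.067113876342773), 10.576766967773438))
```

Request:
{"fn": "play_rows", "kwargs": {
  "dp": [
    [-0.74, -0.6, 0],
    [-1.48, -1.2, 0],
    [-2.22, -1.8, 0],
    [-2.96, -2.4, 0],
    [-3.7, -3.0, 0]
  ],
  "rot": [
    [0, 0, 0],
    [0, 0, 0],
    [0, 0, 0],
    [0, 0, 0],
    [0, 0, 0]
  ],
  "fingers": 1.0
}}

```text
clock: 0.52
eef_pos: [318.7, 417.2, 230.9]
tcp_rot: [-3.141, -0.0, 2.777]
contact_force: [0.8, 0.2, 0.3]
opening: 0.999
grasp_force: 0.0
```

Request:
{"fn": "play_rows", "kwargs": {
  "dp": [
    [-0.74, -0.6, 0],
    [-1.48, -1.2, 0],
    [-2.22, -1.8, 0],
    [-2.96, -2.4, 0],
    [-3.7, -3.0, 0]
  ],
  "rot": [
    [0, 0, 0],
    [0, 0, 0],
    [0, 0, 0],
    [0, 0, 0],
    [0, 0, 0]
  ]
}}

```text
clock: 0.93
eef_pos: [414.2, 252.3, 231.2]
tcp_rot: [-3.141, -0.0, 2.777]
contact_force: [0.5, 0.1, 0.1]
opening: 1.001
grasp_force: 0.0
```

Request:
{"fn": "play_rows", "kwargs": {
  "dp": [
    [-0.74, -0.6, 0],
    [-1.48, -1.2, 0],
    [-2.22, -1.8, 0],
    [-2.96, -2.4, 0],
    [-3.7, -3.0, 0]
  ],
  "rot": [
    [0, 0, 0],
    [0, 0, 0],
    [0, 0, 0],
    [0, 0, 0],
    [0, 0, 0]
  ]
}}

```text
clock: 1.35
eef_pos: [509.7, 87.3, 231.2]
tcp_rot: [-3.142, -0.0, 2.777]
contact_force: [1.1, -0.2, 1.1]
opening: 1.001
grasp_force: 0.0
```

Request:
{"fn": "play_rows", "kwargs": {
  "dp": [
    [-0.7, -0.55, 0],
    [-1.38, -1.1, 0],
    [-1.38, -1.1, 0],
    [-1.38, -1.1, 0]
  ],
  "rot": [
    [0, 0, 0],
    [0, 0, 0],
    [0, 0, 0],
    [0, 0, 0]
  ]
}}

```text
clock: 1.68
eef_pos: [545.5, 26.8, 230.8]
tcp_rot: [-3.141, -0.001, 2.774]
contact_force: [0.5, 0.6, -0.8]
opening: 1.008
grasp_force: 0.0
```

Run:
```python
from rig import telemetry, optics
import cv2,numpy as np
s=telemetry.sense();f=optics.grab_frame("wrist");np.savez("pics/w1.npz",pos=s["eef_pos"],rot=s["tcp_rot"],**f);cv2.imwrite("pics/w1.png",f["color"][...,::-1]);print(s["eef_pos"],f["mtx"],f["mount"])
```

```text
[545.544097    26.80882658 230.7911188 ] [[277.83016693   0.         319.01301396]
 [  0.         277.83016693 197.42312428]
 [  0.           0.           1.        ]] [[-4.63158541e-04 -9.49137419e-01 -3.14861787e-01  8.06915926e+01]
 [ 9.99999866e-01 -5.12317605e-04  7.33697477e-05  1.76063628e+00]
 [-2.30947209e-04 -3.14861711e-01  9.49137530e-01 -1.43673012e+02]
 [ 0.00000000e+00  0.00000000e+00  0.00000000e+00  1.00000000e+00]]
```

View pics/w1.png

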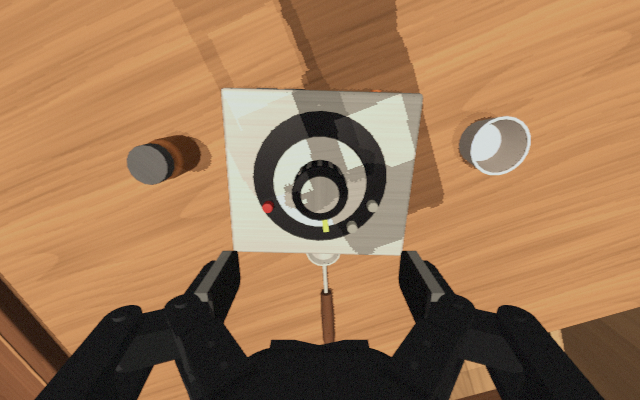

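Wrist view: cap at about (320,194), pointer at (325,227), red stud at (267,208), and whites at (352,227) and (372,206). The gripper is roughly above the wheel.

```bash
cat >> h.py <<'E'
from scipy.spatial.transform import Rotation as Ro
def wcam(f,pos,rot):
    M=f["mount"];Rt=Ro.from_euler("xyz",rot).as_matrix();Rc=Rt@M[:3,:3];c=Rt@M[:3,3]+pos
    return dict(mtx=f["mtx"],R=Rc.T,t=-Rc.T@c,color=f["color"])
E
python3 - <<'E'
from h import *
w=dict(np.load("pics/w1.npz"));f=wcam(w,w["pos"],w["rot"])
T=dict(np.load("pics/top0.npz"))
im=f["color"];h=cv2.cvtColor(im,cv2.COLOR_RGB2HSV).astype(int)
# black grip+outline: dark component near cap -> ellipse of top
d=(im.max(2)<60).astype(np.uint8);n,l,s,c=cv2.connectedComponentsWithStats(d[150:225,285:355])
for i in range(1,n):
    if s[i,4]>100: print(s[i],c[i]+[285,150])
hole=np.zeros_like(d);cs,hi=cv2.findContours(d[150:225,285:355],cv2.RETR_CCOMP,cv2.CHAIN_APPROX_NONE)
for q,hh in zip(cs,hi[0]):
    if len(q)>40: e=cv2.fitEllipse(q);print(len(q),np.array(e[0])+[285,150],e[1],hh[3])
    if hh[3]>=0 and len(q)>60:
        uv=np.array(e[0])+[285,150];print("cap124",plane(f,uv,124))
sub=(slice(150,260),slice(240,400))
red=[x for x in cen((((h[...,0]<6)|(h[...,0]>172))&(h[...,1]>150)&(h[...,2]>80))[sub]) if x[0]>8]
yel=[x for x in cen(((h[...,0]>22)&(h[...,0]<36)&(h[...,1]>110)&(h[...,2]>110))[sub]) if x[0]>8]
print(red,yel)
for x in red: print("red",plane(f,x[1]+[240,150],81),tri(f,x[1]+[240,150],T,(362.38,220.38)))
for x in yel: print("yel",plane(f,x[1]+[240,150],84))
E
```

```text
[   7   10   56   60 1357] [319.65733235 187.15327929]
[  0  63  19  12 104] [290.68269231 220.73076923]
47 [290.80464935 220.43990326] (9.058761596679688, 20.05086898803711) -1
46 [347.45014572 219.37218475] (6.364884853363037, 20.780643463134766) -1
200 [319.54037094 190.65007782] (53.972591400146484, 57.48720932006836) -1
112 [319.42782211 194.38436508] (38.2401237487793, 40.73781204223633) 2
cap124 [545.65213172  29.06434826 124.        ]
[(104, array([27.6 , 56.48]))] [(64, array([85.06, 76.09]))]
red [550.80067522 -35.34229805  81.        ] (array([552.35757687, -38.20970746,  73.58584136]), np.float64(1.3896162277707484))
yel [595.29430623  16.87433654  84.        ]
```

Request:
{"fn": "play_rows", "kwargs": {
  "dp": [
    [0.015, 0.04, 0.7],
    [0.015, 0.04, 1.5],
    [0.015, 0.04, 2.1],
    [0.015, 0.04, 2.4],
    [0.015, 0.04, 2.4]
  ],
  "rot": [
    [0, 0, 0],
    [0, 0, 0],
    [0, 0, 0],
    [0, 0, 0],
    [0, 0, 0]
  ]
}}

```text
clock: 2.15
eef_pos: [542.3, 31.3, 132.4]
tcp_rot: [-3.139, -0.005, 2.778]
contact_force: [-0.4, -0.2, -0.4]
opening: 0.999
grasp_force: 0.0
```

Request:
{"fn": "play_rows", "kwargs": {
  "dp": [
    [0, 0, 0.3],
    [0, 0, 0.6],
    [0, 0, 0.9],
    [0, 0, 1.12],
    [0, 0, 1.12]
  ],
  "rot": [
    [0, 0, 0],
    [0, 0, 0],
    [0, 0, 0],
    [0, 0, 0],
    [0, 0, 0]
  ]
}}

```text
clock: 2.57
eef_pos: [544.0, 30.1, 88.6]
tcp_rot: [-3.14, -0.003, 2.777]
contact_force: [-0.7, -0.2, -0.5]
opening: 0.999
grasp_force: 0.0
```

Request:
{"fn": "play_rows", "kwargs": {
  "dp": [
    [0, 0, 0],
    [0, 0, 0],
    [0, 0, 0],
    [0, 0, 0],
    [0, 0, 0]
  ],
  "rot": [
    [0, 0, 0],
    [0, 0, 0],
    [0, 0, 0],
    [0, 0, 0],
    [0, 0, 0]
  ],
  "fingers": 0.66,
  "grip_force": 25
}}

```text
clock: 2.98
eef_pos: [545.2, 29.1, 91.2]
tcp_rot: [-3.14, 0.001, 2.777]
contact_force: [-1.7, -6.0, 4.2]
opening: 0.663
grasp_force: 3.1
```

Request:
{"fn": "play_rows", "kwargs": {
  "dp": [
    [0, 0, 0],
    [0, 0, 0],
    [0, 0, 0],
    [0, 0, 0],
    [0, 0, 0]
  ],
  "rot": [
    [0, 0, 0],
    [0, 0, 0],
    [0, 0, 0],
    [0, 0, 0],
    [0, 0, 0]
  ]
}}

```text
clock: 3.4
eef_pos: [545.2, 29.1, 91.2]
tcp_rot: [-3.14, 0.001, 2.777]
contact_force: [-1.1, -6.0, 2.6]
opening: 0.665
grasp_force: 3.0
```

Request:
{"fn": "play_rows", "kwargs": {
  "dp": [
    [0, -0.02, 0],
    [0, -0.03, 0],
    [0, -0.03, 0]
  ],
  "rot": [
    [0, 0, 0],
    [0, 0, 0],
    [0, 0, 0]
  ]
}}

```text
clock: 3.65
eef_pos: [545.1, 28.8, 90.9]
tcp_rot: [3.141, 0.001, 2.777]
contact_force: [-0.2, -1.7, 1.7]
opening: 0.657
grasp_force: 0.9
```

Request:
{"fn": "play_rows", "kwargs": {
  "dp": [
    [0, -0.015, 0],
    [0, -0.015, 0],
    [0, -0.015, 0],
    [0, -0.015, 0],
    [0, -0.015, 0]
  ],
  "rot": [
    [0, 0, 0],
    [0, 0, 0],
    [0, 0, 0],
    [0, 0, 0],
    [0, 0, 0]
  ],
  "fingers": 0.5,
  "grip_force": 40
}}

```text
clock: 4.07
eef_pos: [544.8, 28.1, 91.2]
tcp_rot: [-3.141, 0.001, 2.777]
contact_force: [-3.0, -2.9, 7.3]
opening: 0.617
grasp_force: 40.8
```

Request:
{"fn": "play_rows", "kwargs": {
  "dp": [
    [0, 0, 0.05],
    [0, 0, 0.1],
    [0, 0, 0.1],
    [0, 0, 0.1]
  ],
  "rot": [
    [0, 0, 0],
    [0, 0, 0],
    [0, 0, 0],
    [0, 0, 0]
  ]
}}

```text
clock: 4.4
eef_pos: [544.9, 28.1, 87.2]
tcp_rot: [-3.141, 0.001, 2.777]
contact_force: [-2.0, -4.4, 7.2]
opening: 0.619
grasp_force: 40.8
```

Request:
{"fn": "play_rows", "kwargs": {
  "dp": [
    [0, 0, 0.03],
    [0, 0, 0.055],
    [0, 0, 0.055],
    [0, 0, 0.055]
  ],
  "rot": [
    [0, 0, 0],
    [0, 0, 0],
    [0, 0, 0],
    [0, 0, 0]
  ]
}}

```text
clock: 4.73
eef_pos: [544.9, 28.1, 85.0]
tcp_rot: [-3.141, 0.001, 2.777]
contact_force: [-2.2, -3.9, 9.4]
opening: 0.62
grasp_force: 40.8
```

Request:
{"fn": "play_rows", "kwargs": {
  "dp": [
    [0, 0, 0],
    [0, 0, 0],
    [0, 0, 0]
  ],
  "rot": [
    [0, 0, 0.4],
    [0, 0, 0.8],
    [0, 0, 0.8]
  ]
}}

```text
clock: 4.98
eef_pos: [544.9, 28.1, 85.1]
tcp_rot: [-3.141, 0.001, 2.691]
contact_force: [-3.3, -4.6, 7.6]
opening: 0.62
grasp_force: 40.9
```

```bash
python3 -c "
from rig import telemetry
s=telemetry.sense();print(s['wrist_torque'],s['contact_force'],s['eef_pos'],s['tcp_rot'],s['qpos'])"
```

```text
[-0.56065678  0.40764083 -0.02638642] [-3.34695391 -4.61074595  7.59986656] [544.90327707  28.08144614  85.11671661] [-3.14148198e+00  9.00323999e-04  2.69075299e+00] [ 4.90721142e-02  4.17665492e-01  1.92106812e+00 -7.35489716e-04
  8.02122075e-01 -1.07037339e+00]
```

Request:
{"fn": "play_rows", "kwargs": {
  "dp": [
    [0, 0, 0],
    [0, 0, 0],
    [0, 0, 0]
  ],
  "rot": [
    [0, 0, 0.5],
    [0, 0, 1],
    [0, 0, 1]
  ]
}}

```text
clock: 5.23
eef_pos: [544.9, 28.1, 85.1]
tcp_rot: [-3.142, 0.001, 2.585]
contact_force: [-2.1, -4.5, 8.2]
opening: 0.618
grasp_force: 40.9
```

```bash
cat > st.py <<'E'
from rig import telemetry
import numpy as np
s=telemetry.sense();print(s['clock'],s['wrist_torque'].round(2),s['contact_force'].round(1),s['eef_pos'].round(2),np.degrees(s['tcp_rot'][2]).round(2))
E
python3 st.py
```

```text
5.2333 [-0.57  0.35 -0.01] [-2.1 -4.5  8.2] [544.91  28.09  85.12] 148.13
```

```bash
cat > look.py <<'E'
import sys
from rig import telemetry, optics
from h import *
C=np.array([545.2,28.5])
s=telemetry.sense();g=optics.grab_frame("wrist");f=wcam(g,s["eef_pos"],s["tcp_rot"]);im=f["color"]
h=cv2.cvtColor(im,cv2.COLOR_RGB2HSV).astype(int)
def ang(p): d=p[:2]-C; return np.degrees(np.arctan2(d[1],d[0])).round(1),np.hypot(*d).round(1)
for nm,m,z in(("red",((h[...,0]<6)|(h[...,0]>172))&(h[...,1]>150)&(h[...,2]>60),82),("yel",(h[...,0]>22)&(h[...,0]<36)&(h[...,1]>110)&(h[...,2]>60),78)):
    for a,c in cen(m):
        if a>10: p=plane(f,c,z);print(nm,a,c,p.round(1),ang(p))
cv2.imwrite(sys.argv[1],im[...,::-1])
for n,(x0,y0,x1,y1) in (("side",(220,180,345,285)),("top",(280,170,400,280))):
    f=optics.grab_frame(n);im=f["color"];h=cv2.cvtColor(im,cv2.COLOR_RGB2HSV).astype(int)
    for nm,m in(("yel",(h[...,0]>22)&(h[...,0]<34)&(h[...,1]>110)&(h[...,2]>90)),):
        for a,c in cen(m[y0:y1,x0:x1]):
            if a>3:p=plane(f,c+[x0,y0],78);print(n,nm,a,c+[x0,y0],p.round(1),ang(p))
E
python3 look.py pics/w2.png
```

```text
side yel 17 [302.76 218.76] [591.6   9.3  78. ] (np.float64(-22.5), np.float64(50.2))
```

View pics/w2.png

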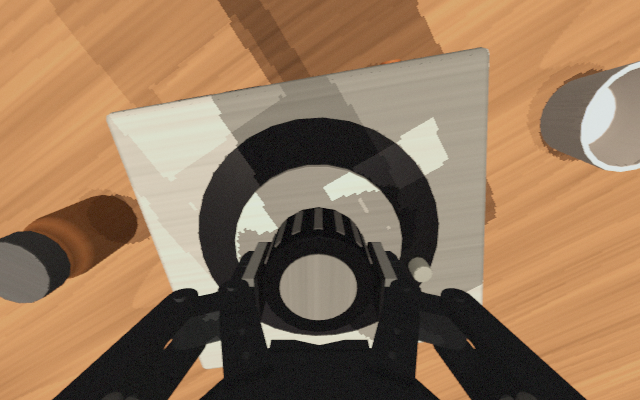

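The wrist camera has the pointer hidden behind the gripper, with the cup and jar clear. The side camera shows it moved from -13.5° to about -22.5°, so the wheel turns with the gripper.

Request:
{"fn": "play_rows", "kwargs": {
  "dp": [
    [0, 0, 0],
    [0, 0, 0],
    [0, 0, 0],
    [0, 0, 0],
    [0, 0, 0]
  ],
  "rot": [
    [0, 0, 0.8],
    [0, 0, 1.6],
    [0, 0, 2.4],
    [0, 0, 3.2],
    [0, 0, 4.0]
  ]
}}

```text
clock: 5.8
eef_pos: [545.0, 28.0, 85.2]
tcp_rot: [3.141, 0.001, 2.166]
contact_force: [-2.5, -4.9, 7.7]
opening: 0.622
grasp_force: 40.9
```

```bash
python3 st.py; python3 look.py pics/w3.png
```

```text
5.8 [-0.65  0.28  0.12] [-2.5 -4.9  7.7] [545.04  28.04  85.16] 124.09
red 344 [270.53 322.88] [550.  -33.2  82. ] (np.float64(-85.5), np.float64(61.9))
side yel 23 [296.39 223.78] [574.9  -5.   78. ] (np.float64(-48.4), np.float64(44.8))
```

Request:
{"fn": "play_rows", "kwargs": {
  "dp": [
    [0, 0, 0],
    [0, 0, 0],
    [0, 0, 0],
    [0, 0, 0],
    [0, 0, 0]
  ],
  "rot": [
    [0, 0, 0.9],
    [0, 0, 1.8],
    [0, 0, 2.7],
    [0, 0, 3.6],
    [0, 0, 4.5]
  ]
}}

```text
clock: 6.37
eef_pos: [545.1, 28.0, 85.2]
tcp_rot: [3.14, 0.001, 1.694]
contact_force: [-2.8, -4.5, 8.2]
opening: 0.62
grasp_force: 40.8
```

Request:
{"fn": "play_rows", "kwargs": {
  "dp": [
    [0, 0, 0],
    [0, 0, 0],
    [0, 0, 0],
    [0, 0, 0]
  ],
  "rot": [
    [0, 0, 0.25],
    [0, 0, 0.25],
    [0, 0, 0.25],
    [0, 0, 0.25]
  ]
}}

```text
clock: 6.7
eef_pos: [545.1, 28.0, 85.2]
tcp_rot: [3.14, 0.001, 1.672]
contact_force: [-1.7, -4.9, 8.1]
opening: 0.623
grasp_force: 40.9
```

Request:
{"fn": "play_rows", "kwargs": {
  "dp": [
    [0, 0, -0.025],
    [0, 0, -0.05],
    [0, 0, -0.05],
    [0, 0, -0.05]
  ],
  "rot": [
    [0, 0, 0],
    [0, 0, 0],
    [0, 0, 0],
    [0, 0, 0]
  ]
}}

```text
clock: 7.03
eef_pos: [545.1, 28.0, 87.2]
tcp_rot: [3.14, 0.001, 1.672]
contact_force: [-2.9, -4.9, 8.2]
opening: 0.62
grasp_force: 40.9
```

Request:
{"fn": "play_rows", "kwargs": {
  "dp": [
    [0, 0, -0.02],
    [0, 0, -0.02],
    [0, 0, -0.02]
  ],
  "rot": [
    [0, 0, 0],
    [0, 0, 0],
    [0, 0, 0]
  ]
}}

```text
clock: 7.28
eef_pos: [545.1, 28.0, 88.0]
tcp_rot: [3.14, 0.001, 1.672]
contact_force: [-2.6, -2.9, 7.6]
opening: 0.619
grasp_force: 40.9
```

Request:
{"fn": "play_rows", "kwargs": {
  "dp": [
    [0, 0, -0.01],
    [0, 0, -0.01],
    [0, 0, -0.01]
  ],
  "rot": [
    [0, 0, 0],
    [0, 0, 0],
    [0, 0, 0]
  ]
}}

```text
clock: 7.53
eef_pos: [545.1, 28.0, 88.4]
tcp_rot: [3.14, 0.001, 1.672]
contact_force: [-2.4, -4.8, 8.7]
opening: 0.621
grasp_force: 40.9
```

Request:
{"fn": "play_rows", "kwargs": {
  "dp": [
    [0, 0, -0.015],
    [0, 0, -0.015],
    [0, 0, -0.015]
  ],
  "rot": [
    [0, 0, 0],
    [0, 0, 0],
    [0, 0, 0]
  ]
}}

```text
clock: 7.78
eef_pos: [545.1, 28.0, 89.0]
tcp_rot: [3.14, 0.001, 1.672]
contact_force: [-2.0, -4.7, 7.4]
opening: 0.624
grasp_force: 40.9
```

```bash
python3 st.py; python3 look.py pics/w4.png
```

```text
7.7833 [-0.76  0.22 -0.06] [-2.  -4.7  7.4] [545.1   27.95  88.95] 95.81
red 109 [317.55 334.68] [551.8 -38.1  82. ] (np.float64(-84.3), np.float64(66.9))
side yel 20 [287.8  226.55] [554.5 -10.8  78. ] (np.float64(-76.7), np.float64(40.4))
```

Request:
{"fn": "play_rows", "kwargs": {
  "dp": [
    [0, 0, -0.015],
    [0, 0, -0.03],
    [0, 0, -0.03],
    [0, 0, -0.03]
  ],
  "rot": [
    [0, 0, 0],
    [0, 0, 0],
    [0, 0, 0],
    [0, 0, 0]
  ]
}}

```text
clock: 8.27
eef_pos: [545.1, 28.0, 90.2]
tcp_rot: [3.14, 0.001, 1.672]
contact_force: [-1.7, -4.7, 6.9]
opening: 0.621
grasp_force: 40.9
```

Request:
{"fn": "play_rows", "kwargs": {
  "dp": [
    [0, 0, -0.01],
    [0, 0, -0.02],
    [0, 0, -0.02],
    [0, 0, -0.02]
  ],
  "rot": [
    [0, 0, 0],
    [0, 0, 0],
    [0, 0, 0],
    [0, 0, 0]
  ]
}}

```text
clock: 8.6
eef_pos: [545.1, 28.0, 90.9]
tcp_rot: [3.14, 0.001, 1.672]
contact_force: [-2.4, -4.8, 7.0]
opening: 0.621
grasp_force: 40.9
```

Request:
{"fn": "play_rows", "kwargs": {
  "dp": [
    [0, 0, -0.01],
    [0, 0, -0.01],
    [0, 0, -0.01]
  ],
  "rot": [
    [0, 0, 0],
    [0, 0, 0],
    [0, 0, 0]
  ]
}}

```text
clock: 8.85
eef_pos: [545.1, 27.9, 91.3]
tcp_rot: [3.14, 0.001, 1.672]
contact_force: [-1.4, -4.9, 7.6]
opening: 0.617
grasp_force: 40.9
```

Request:
{"fn": "play_rows", "kwargs": {
  "dp": [
    [0, 0, -0.01],
    [0, 0, -0.01],
    [0, 0, -0.01]
  ],
  "rot": [
    [0, 0, 0],
    [0, 0, 0],
    [0, 0, 0]
  ]
}}

```text
clock: 9.1
eef_pos: [545.1, 27.9, 91.7]
tcp_rot: [3.14, 0.001, 1.672]
contact_force: [-2.1, -4.8, 7.5]
opening: 0.624
grasp_force: 40.9
```

Request:
{"fn": "play_rows", "kwargs": {
  "dp": [
    [0, 0, -0.01],
    [0, 0, -0.01],
    [0, 0, -0.01]
  ],
  "rot": [
    [0, 0, 0],
    [0, 0, 0],
    [0, 0, 0]
  ]
}}

```text
clock: 9.35
eef_pos: [545.1, 28.0, 91.7]
tcp_rot: [3.141, 0.001, 1.672]
contact_force: [-1.2, -4.7, 4.6]
opening: 0.622
grasp_force: 42.0
```

Request:
{"fn": "play_rows", "kwargs": {
  "dp": [
    [0, 0, -0.01],
    [0, 0, -0.01],
    [0, 0, -0.01]
  ],
  "rot": [
    [0, 0, 0],
    [0, 0, 0],
    [0, 0, 0]
  ]
}}

```text
clock: 9.6
eef_pos: [545.1, 28.0, 91.8]
tcp_rot: [3.141, 0.001, 1.672]
contact_force: [1.3, -5.5, 0.3]
opening: 0.622
grasp_force: 42.5
```

```bash
python3 look.py pics/w5.png
python3 - <<'E'
from rig import optics
import cv2
f=optics.grab_frame("side");cv2.imwrite("pics/s5.png",cv2.resize(f["color"][170:280,220:350,::-1],None,fx=5,fy=5,interpolation=cv2.INTER_CUBIC))
E
```

```text
red 59 [317.61 333.15] [552.  -39.5  82. ] (np.float64(-84.3), np.float64(68.4))
side yel 22 [287.95 225.82] [555.1  -8.5  78. ] (np.float64(-75.1), np.float64(38.2))
```

View pics/s5.png

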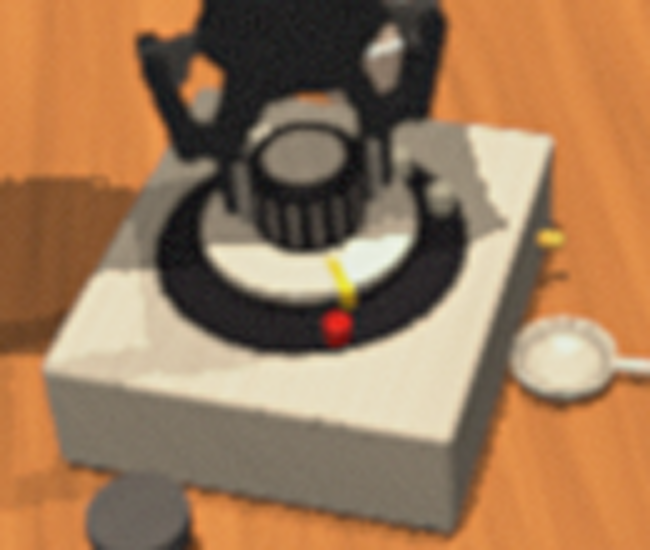

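The side view shows the pointer tip at about (350,300) in the crop, just short of the red stud at (338,328). The lift went 6.7 mm with steady spring force and then came to a stop, so this is a notch and the wheel is fully up. I'll release and verify.

Request:
{"fn": "play_rows", "kwargs": {
  "dp": [
    [0, 0, 0],
    [0, 0, 0],
    [0, 0, 0],
    [0, 0, 0],
    [0, 0, 0]
  ],
  "rot": [
    [0, 0, 0],
    [0, 0, 0],
    [0, 0, 0],
    [0, 0, 0],
    [0, 0, 0]
  ],
  "fingers": 1.0
}}

```text
clock: 10.22
eef_pos: [544.6, 28.6, 91.7]
tcp_rot: [-3.142, -0.0, 1.672]
contact_force: [-0.0, -0.0, -0.6]
opening: 1.003
grasp_force: 0.0
```

Request:
{"fn": "play_rows", "kwargs": {
  "dp": [
    [0, 0, -0.3],
    [0, 0, -0.9],
    [0, 0, -1.7],
    [0, 0, -2.6],
    [0, 0, -3.5]
  ],
  "rot": [
    [0, 0, 0],
    [0, 0, 0],
    [0, 0, 0],
    [0, 0, 0],
    [0, 0, 0]
  ]
}}

```text
clock: 10.63
eef_pos: [544.0, 28.4, 233.9]
tcp_rot: [-3.141, -0.0, 1.672]
contact_force: [1.2, 0.3, -0.8]
opening: 1.002
grasp_force: 0.0
```

Request:
{"fn": "play_rows", "kwargs": {
  "dp": [
    [0.8, 0, 0],
    [1.6, 0, 0],
    [2.4, 0, 0],
    [2.4, 0, 0],
    [2.4, 0, 0]
  ],
  "rot": [
    [0, 0, 0],
    [0, 0, 0],
    [0, 0, 0],
    [0, 0, 0],
    [0, 0, 0]
  ]
}}

```text
clock: 11.05
eef_pos: [534.6, 125.3, 232.6]
tcp_rot: [3.141, -0.0, 1.675]
contact_force: [0.1, -0.4, 0.6]
opening: 0.998
grasp_force: 0.0
```

```bash
python3 st.py; python3 look.py pics/w6.png
python3 - <<'E'
from rig import optics
import cv2,numpy as np
z=[]
for n,(x0,y0) in (("side",(220,170)),("top",(275,165))):
    f=optics.grab_frame(n);np.savez(f"pics/{n}6.npz",**f);z.append(cv2.resize(f["color"][y0:y0+110,x0:x0+130,::-1],None,fx=3,fy=3,interpolation=cv2.INTER_CUBIC))
cv2.imwrite("pics/b6.png",np.hstack(z))
E
```

```text
11.05 [-0.04  0.02  0.  ] [ 0.1 -0.4  0.6] [534.65 125.25 232.62] 95.96
red 51 [317.9  305.92] [551.  -35.6  82. ] (np.float64(-84.8), np.float64(64.4))
side yel 22 [287.95 226.23] [554.9  -9.8  78. ] (np.float64(-75.8), np.float64(39.5))
top yel 18 [355.56 218.67] [556.7 -20.   78. ] (np.float64(-76.6), np.float64(49.9))
```

View pics/b6.png

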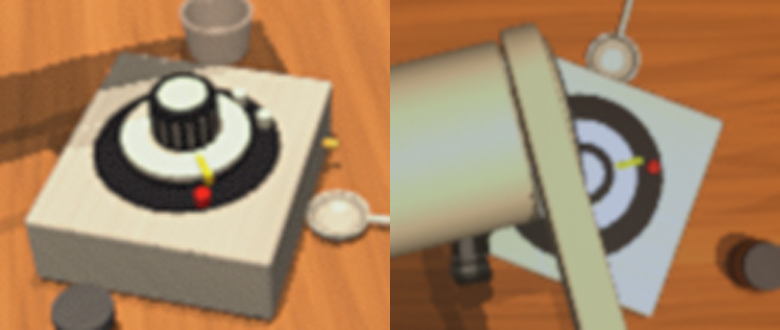

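The pointer stands just short of the red stud, as expected with the skew, and everything else is undisturbed. Next I check the height against the first side picture.

Run:
```python
from h import *
for n in("side0","side6"):
    f=dict(np.load(f"pics/{n}.npz"));im=f["color"]
    for th in(120,150):
        m=(im.min(2)>th).astype(np.uint8);k,l=cv2.connectedComponents(m,connectivity=4);c=max(cv2.findContours((l==l[201,281]).astype(np.uint8),0,1)[0],key=len)
        print(n,th,len(c),cv2.fitEllipse(c)[:2])
a=np.load("pics/side0.npz");b=np.load("pics/side6.npz")
g=lambda f:cv2.cvtColor(f["color"],cv2.COLOR_RGB2GRAY).astype(np.float32)
A,B=g(a),g(b); t=A[193:207,270:291]
r=cv2.matchTemplate(B[188:214,266:295],t,cv2.TM_CCOEFF_NORMED);y,x=np.unravel_index(r.argmax(),r.shape);c=r[:,x]
print("shift y",y+188-193,"x",x+266-270,c[3:9].round(3))
R,tt,K=a["R"],a["t"],a["mtx"]
for z in(124,119.5):
    p=K@(R@[545.2,28.5,z]+tt);print(z,p[:2]/p[2])
```

```text
side0 120 37 ((280.3107604980469, 200.82275390625), (10.248790740966797, 15.545607566833496))
side0 150 35 ((280.2211608886719, 200.56478881835938), (9.291895866394043, 14.53800106048584))
side6 120 38 ((280.2794189453125, 200.81031799316406), (10.215131759643555, 15.833451271057129))
side6 150 37 ((280.2939758300781, 200.6321563720703), (9.401641845703125, 15.128154754638672))
shift y 0 x 0 [0.526 0.773 0.888 0.777 0.604 0.47 ]
124 [280.79069972 200.69853479]
119.5 [280.93347161 202.19935032]
```

The cap has not shifted from its starting height (under 0.1 px, where 4.5 mm low would be 1.5 px), so the wheel is fully up in the red notch.

```bash
python3 -c "
from rig import r
print(r.sign_off())"
```

```text
the job is handed in; nothing more can be done
None
```

The heat wheel is set to the red stud: it clicked back up to its full height with the pointer about 8° short of the stud (the ring's skew), the cup, jar and spoon look untouched, and the job was handed in at about 11 s (no verdict was returned).

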